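# Refit the lid-press roller after washdown

### The arm

A 7-joint arm with a two-finger parallel gripper is mounted at the origin on the work surface. World frame = base frame: x ahead of the robot, y to its left, z up, the work surface at z = 0. Lengths are in mm, angles in rad, forces in N, time in s.
With the tool pointing down it reaches from about 425 to 875 mm from the base axis. Payload 4.7 kg.
Tool frame: the origin (TCP) lies at the centre of the arm's flange, where the gripper is bolted on; the fingertips stand 182 mm ahead of it and the grasp point (between the pads) lies 164 mm ahead of it; z points along the fingers, y is the line along which they close (so a half turn about z gives the same grasp; the last joint's range is limited). The gripper opens to 87 mm and grips with 3 to 60 N. Pads are 19 mm wide; open, the fingers measure 117 mm over their backs; the gripper's body (75 mm by 190 mm) begins 51 mm behind the grasp point.
Start: joints at [-1.197, 0.321, -0.07, 1.45, 0.023, 1.371, -0.057], TCP at [228.872, 608.378, 404.787] pointing down, gripper open.
Joint ranges: [-2.86, 2.86], [-0.3, 2.09], [-1.38, 1.24], [0.06, 2.45], [-1.56, 4.7], [0.09, 2.05], [-2.69, 2.69]. Speed limits (rad/s): [2.57, 2.57, 3.14, 3.14, 3.14, 3.14, 3.14].

### API

Orientations are given as [roll, pitch, yaw] about the fixed x, y, z axes, in that order (R = Rz(yaw) Ry(pitch) Rx(roll)).
In Python, from plant import bot gives the robot as it stands. The module is installed in compiled form; this text tells all that it offers.
- The arm moves only by the tool carry_out, never from a script. Its argument "plan" is a list of rows, each an object with "linear": the shift along the tool's x, y, z in units of 0.5 m (1.0 is 0.5 m), a list of three; "rotation": the turn, a rotation vector about the tool's x, y, z in units of 0.1 rad (1.0 is 0.1 rad), a list of three; "grip": the opening, from 0 (shut) to 1 (fully open). A call has 1 to 20 rows; each row shifts and turns the commanded pose from where the row before left it, along the tool's axes as they then stand; what a row does not reach is not made up. A row lasts 1/8 s, in which the tool goes at most 62.5 mm and 10.7 degrees, less where a joint would pass 70% of its speed; a pose out of reach is approached as far as the arm can. A call with a number of a shift or a turn outside -1 to 1 is refused whole. A call with a gripper value outside its range is refused whole. The fingers move at their own pace and stop on an object; "grip_force" is the grip in N (left out, the last holds). Time passes only in rows, so rows that do not move let the fingers close. It gives the time, the measured TCP pose, the force, the opening and the grip force at its end, in the units of the state.
- bot.read_state(): the state, without advancing time (a new reading comes with each control period).
- bot.read_camera(name): name is "scene" or "top" or "wrist"; returns a dict with "frame" (384x512x3 uint8, red, green, blue), "z_map" (384x512 float32, mm along the optical axis (not along the pixel's ray), 0 where there is no reading), "intrinsics" (3x3 intrinsics, pixels), "R" (3x3) and "t" (3): a world point X has camera coordinates R X + t. Camera axes: x right, y down, z forward; pixel columns grow to the right and rows downward; lengths in mm; the calibration is good to about 2 mm. A picture is of the moment at which its call begins.
- bot.close_job(): hands the job in; it is judged then, once.
Trained networks look in a picture, given as the dict that the camera call returned (one of the last four; its "shot" number tells which), for a name from the list of things; names that differ only in an ending like _2 or _b are one class to them, and where a whole thing is asked for, a point or a joint stands for the part that bears it (a point fixed in the world has none). Each returns a list of dicts, best first, with "conf" (0 to 1); they miss things now and then, are a little off and sometimes report something else, mostly with a low value. They report only what shows in the picture. A call takes as long as a camera call. They do not tell look-alikes from the thing itself.
- bot.find_in(picture, label): "box" ([left, top, right, bottom] in pixels, round what is visible of it).
- bot.masks_of(picture, label): "mask" (384x512 bool, what is visible of it) and "box" ([left, top, right, bottom] in pixels, round what is visible of it).
The state is a dict: "t": time; "joint_positions": joint angles; "joint_velocities": joint speeds; "joint_efforts": joint torques, N m; "ee_pos": TCP position; "tcp_rot": TCP orientation; "contact_force": force on the tool from outside, world axes, zero at the start; "moment": the same for the moment, N m; "finger_gap": finger opening in mm; "finger_force": force on a finger pad.
Only numpy, scipy, OpenCV 4.12 (cv2) and the standard library are available. Lean on these libraries where they do the work, as an engineer would, in place of code of your own. Each camera call takes 0.05 s, during which the arm holds its last target. There are 200 camera calls.

### The job

Refit the white pressure roller of the lid press after washing: roll it along the two side rails, away from you and without lifting it off them, until both its ends drop into their cradles. Then turn the blue thumbscrew clockwise until it seats, back it off a quarter turn so that the roller runs free, and finish still gripping the thumbscrew there, so that a colleague can lock it. Leave everything else on the bench where it is.

Things in the scene. Friction and masses are not known exactly. Their poses are not given: they have to be found in the camera images.
- press: Lid press: bench belt conveyor 390 x 175 mm, fixed. Origin on the bench under its middle; x = belt travel, away from the robot; z up. Blue belt top 45 mm above the bench. Each side has a 16 mm thick steel side plate (|y| = 70 to 86 mm) whose flat top is a rail for the roller. Between the plates above the belt: only the roller, and a carton beyond x = 85 mm. Gear motor at +y, under 65 mm high.
- rail_start (a point): Press frame x = -105 mm, y = 0, 83 mm above the bench: start of the two level rails, midway between them, at a 12 mm high front stop on each rail. The rails run 140 mm along the press's +x, then step down 2 mm into the open cradles, which end at a back stop standing 35 mm above rail level. Axes as the press.
- cradle (a point): The point on the press where the middle of the roller's axis lies when both roller ends are down in their cradles: press frame x = 45 mm, y = 0, 103 mm above the bench; axes as the press.
- roller: Loose roller, 0.24 to 0.48 kg: white drum 26 mm diameter, 128 mm long, one blue line along it; at each end a grey bush 44 mm diameter, 18 mm wide, with a 52 mm guide flange inside. Origin mid-axis, y along the axis. Starts on both rails on its bushes, square to the press, axis 105 mm above the bench, 80 to 110 mm short of the cradle, z up. It rolls when pushed from behind at the drum.
- bracket (a point): Centre of the top of the steel bracket that carries the thumbscrew, over the cradle on the robot's right: press frame x = 45, y = -78 mm, 145 mm above the bench. The bracket is 28 mm along x and 35 mm along y, its arm 12 mm thick; a red locking lever hangs on its outer face, below the top. Axes as the press.
- thumbscrew: Blue thumbscrew, vertical axis. Collar 28 mm across, 8 mm high; on it an upright flat paddle to grip: 46 long, 10 thick, 22 mm high. Origin on the axis at the collar's underside, on the bracket top when seated; x along the paddle, z up. Rises 6 mm per turn undone. Its brass tip touches the roller's bush just as it seats; at the start the bush passes under it.
- knob_grip (a point): On the thumbscrew's axis at mid-height of the paddle, 19 mm above the collar's underside; moves and turns with it, x along the paddle.
- screw_turn (a joint): How far the thumbscrew is undone from its seat, rad: 0 is seated (hard stop), positive is counter-clockwise from above, 1.571 is a quarter turn undone. At 0 the paddle lies along the press's x. Starts between 2.8 and 4.4. Stiff (about 0.06 N m); stays where it is left.
- carton_belt: Closed white carton 100 x 100 x 42 mm standing on the belt beyond the roller. Bystander; origin under its middle.
- carton_a: Open white carton of chocolates, 150 x 110 x 42 mm, to the robot's left of the press. Bystander; origin under its middle.
- carton_b: Another such open carton of chocolates. Bystander; origin under its middle.
- carton_c: Another such open carton of chocolates, to the robot's right of the press. Bystander; origin under its middle.
- sanitiser: Clear bottle with a blue cap, 60 mm diameter, 160 mm tall. Bystander; origin under its middle.
- spanner: Steel spanner 150 mm long lying on the bench to the robot's right of the press. Bystander.
- tablet: Black tablet computer 170 x 245 x 8 mm lying flat on the left of the bench. Bystander; origin under its middle.
- tub: Blue open tub 130 x 100 x 50 mm with spare bushes. Bystander; origin under its middle.
Not all that is in view belongs to the job. Leave any black or pink look-alike of the roller alone.

How it is judged:
By the outcome, as a careful person would: the job done as asked, in the order asked, and still so for the second after the job is handed in, while the arm keeps its last pose, push and grip.
It also fails if it takes over 62 s, if anything falls off the work surface, if the arm or the gripper's body presses on something with over 40 N, if the wrist force passes 120 N, or if a joint passes its speed limit or range.

## Working session

There is one attempt and no reset: what is moved stays moved. The work goes in short steps, Python scripts to look and compute and a tool call to move; the robot and the scene stay as the last step left them, time stands still between calls to the robot, and variables do not carry over. Pictures are saved under pics/ and viewed, at most 10 in all, crops included, and the job is handed in when it is done.

Besides the shell and the picture viewer there is one more tool, called after ">>>" as name(argument=value, ...) on one line, values as JSON. carry_out: Moves the arm, as the interface text tells. Shifts and turns lie within -1 to 1; 1 stands for 0.5 m of shift or 0.1 rad of turn. Its arguments: {"type":"object","properties":{"plan":{"type":"array","items":{"type":"object","properties":{"linear":{"type":"array","items":{"type":"number","minimum":-1,"maximum":1}},"rotation":{"type":"array","items":{"type":"number","minimum":-1,"maximum":1}},"grip":{"type":"number"}}}},"grip_force":{"type":"number"}},"required":["plan"]}

```bash
mkdir -p pics
cat > h.py <<'E'
import numpy as np, cv2
from plant import bot
def pts(p,mask):
    v,u=np.nonzero(mask&(p["z_map"]>0)); z=p["z_map"][v,u]; K=p["intrinsics"]
    c=np.stack([(u-K[0,2])/K[0,0]*z,(v-K[1,2])/K[1,1]*z,z],1)
    return (c-p["t"])@p["R"], u, v
def proj(p,X):
    c=np.atleast_2d(X)@p["R"].T+p["t"]; q=c@p["intrinsics"].T; return q[:,:2]/q[:,2:]
E
python3 - <<'E'
from h import *
s=bot.read_state(); print({k:np.round(v,3).tolist() for k,v in s.items()})
for n in("scene","top"):
    p=bot.read_camera(n); cv2.imwrite(f"pics/{n}0.png",cv2.cvtColor(p["frame"],cv2.COLOR_RGB2BGR))
    print(n,p["intrinsics"][0,0],(-p["R"].T@p["t"]).round())
    for l in("press","roller","thumbscrew","carton_belt","bracket"):
        for d in bot.masks_of(p,l)[:3]:
            P,u,v=pts(p,d["mask"]); 
            print(l,round(d["conf"],2),np.round(d["box"]),len(P),np.median(P,0).round(1),P.min(0).round(),P.max(0).round())
E
```

```text
{'t': 0.0, 'joint_positions': [-1.197, 0.322, -0.07, 1.452, 0.023, 1.371, -0.057], 'joint_velocities': [-0.001, 0.001, -0.0, 0.002, 0.001, -0.001, 0.001], 'joint_efforts': [-0.0, -49.13, -0.404, -31.253, -0.064, 0.044, 0.0], 'ee_pos': [228.799, 608.174, 403.67], 'tcp_rot': [-3.14, 0.0, 2.782], 'contact_force': [0.387, -0.009, -0.577], 'moment': [-0.011, -0.001, 0.012], 'finger_force': 0.0, 'finger_gap': 87.039}
scene 412.46295286889386 [ 910. -451. 1255.]
press 0.88 [200. 194. 328. 293.] 5943 [591.   38.8  48.4] [355. -89.  -3.] [794. 253. 183.]
roller 0.97 [224. 196. 260. 245.] 573 [517.9  24.7 118. ] [479. -56.  48.] [553. 122. 135.]
roller 0.82 [210. 136. 237. 171.] 422 [256.9 235.8  38.9] [163. 184.  -3.] [331. 297.  56.]
roller 0.77 [125. 228. 170. 272.] 478 [ 319.3 -208.1   39.2] [ 297. -298.   -2.] [ 341. -125.   61.]
thumbscrew 0.65 [254. 239. 268. 253.] 104 [626.2 -28.7 174.3] [582. -39.  49.] [648.  31. 183.]
carton_belt 0.88 [280. 230. 323. 276.] 1250 [714.3  65.2  87.8] [650.  16.  41.] [770. 151.  96.]
bracket 0.85 [197. 197. 332. 292.] 6114 [592.6  38.7  48.2] [352. -90.  -5.] [793. 251. 183.]
top 433.88341761574566 [ 411.   85. 1798.]
press 0.74 [226. 119. 305. 220.] 3990 [583.8  47.4  46.3] [367. -88. -14.] [790. 217. 186.]
roller 0.89 [212. 232. 237. 274.] 321 [236.8 241.7  39. ] [161. 187.  -5.] [325. 300.  60.]
roller 0.66 [313. 229. 358. 241.] 332 [ 310.1 -206.3   38.4] [ 288. -299.   -9.] [ 335. -124.   58.]
roller 0.58 [253. 173. 298. 193.] 382 [511.3  29.5 116.7] [478. -53.  -2.] [546. 120. 139.]
thumbscrew 0.57 [287. 146. 293. 158.] 48 [619.9 -24.4 174.2] [600. -38. 145.] [638. -14. 186.]
carton_belt 0.95 [248. 121. 278. 149.] 684 [707.6  70.7  86.7] [654.  10.  36.] [764. 127.  97.]
bracket 0.64 [228. 117. 306. 221.] 4156 [581.6  44.7  46.2] [366. -94. -15.] [800. 221. 186.]
```

Run:
```python
import cv2,numpy as np
a=cv2.imread("pics/scene0.png");b=cv2.imread("pics/top0.png")
a=cv2.resize(a[110:310,110:360],(800,600)[:2] if 0 else (750,600),interpolation=cv2.INTER_CUBIC)
cv2.imwrite("pics/s0c.png",a);cv2.imwrite("pics/t0c.png",cv2.resize(b[90:290,190:390],(600,600),interpolation=cv2.INTER_CUBIC))
```

```text
(no output)
```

View pics/s0c.png

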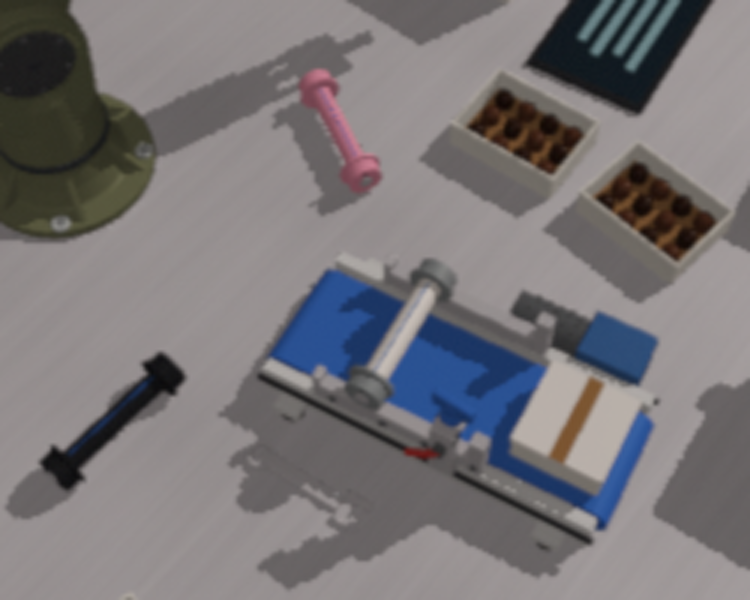

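View pics/t0c.png

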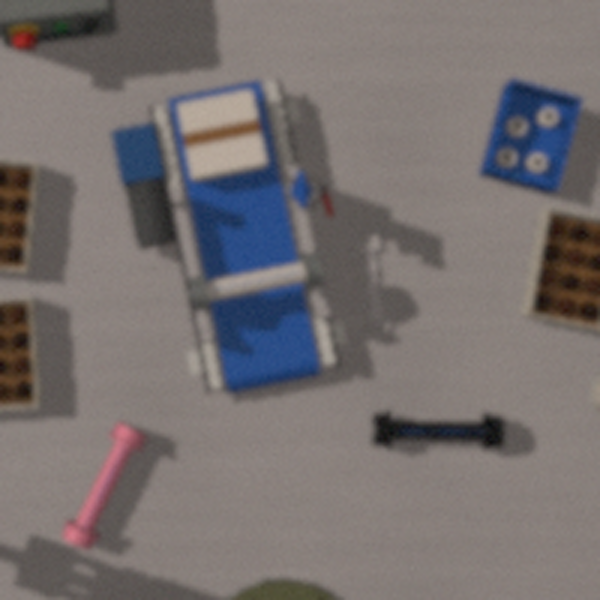

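The scene crop shows the white roller at about (400,330) and the thumbscrew at (455,410). In the top crop they are at (262,282) and (301,188). The black and pink rollers lie loose on the bench. I'll move the wrist camera over the press.

>>> carry_out(plan=[{"linear": [-0.07, -0.063, 0], "rotation": [0, 0, 0], "grip": 0.3}, {"linear": [-0.07, -0.063, 0], "rotation": [0, 0, 0], "grip": 0.3}, {"linear": [-0.07, -0.063, 0], "rotation": [0, 0, 0], "grip": 0.3}, {"linear": [-0.07, -0.063, 0], "rotation": [0, 0, 0], "grip": 0.3}, {"linear": [-0.07, -0.063, 0], "rotation": [0, 0, 0], "grip": 0.3}, {"linear": [-0.07, -0.063, 0], "rotation": [0, 0, 0], "grip": 0.3}, {"linear": [-0.07, -0.063, 0], "rotation": [0, 0, 0], "grip": 0.3}, {"linear": [-0.07, -0.063, 0], "rotation": [0, 0, 0], "grip": 0.3}, {"linear": [-0.07, -0.063, 0], "rotation": [0, 0, 0], "grip": 0.3}, {"linear": [-0.07, -0.063, 0], "rotation": [0, 0, 0], "grip": 0.3}, {"linear": [-0.07, -0.063, 0], "rotation": [0, 0, 0], "grip": 0.3}, {"linear": [-0.07, -0.063, 0], "rotation": [0, 0, 0], "grip": 0.3}, {"linear": [-0.07, -0.063, 0], "rotation": [0, 0, 0], "grip": 0.3}, {"linear": [-0.07, -0.063, 0], "rotation": [0, 0, 0], "grip": 0.3}])

```text
t: 2.35
ee_pos: [532.7, 21.7, 405.2]
tcp_rot: [3.141, 0.001, 2.782]
contact_force: [-0.3, 0.2, 0.2]
finger_gap: 26.1
finger_force: 0.0
```

>>> carry_out(plan=[{"linear": [0, 0, 0], "rotation": [0, 0, 1], "grip": 0}, {"linear": [0, 0, 0], "rotation": [0, 0, 1], "grip": 0}, {"linear": [0, 0, 0], "rotation": [0, 0, 1], "grip": 0}, {"linear": [0, 0, 0], "rotation": [0, 0, 1], "grip": 0}, {"linear": [0, 0, 0], "rotation": [0, 0, 1], "grip": 0}, {"linear": [0, 0, 0], "rotation": [0, 0, 1], "grip": 0}, {"linear": [0, 0, 0], "rotation": [0, 0, 1], "grip": 0}, {"linear": [0, 0, 0], "rotation": [0, 0, 1], "grip": 0}, {"linear": [0, 0, 0], "rotation": [0, 0, 1], "grip": 0}, {"linear": [0, 0, 0], "rotation": [0, 0, 1], "grip": 0}, {"linear": [0, 0, 0], "rotation": [0, 0, 0], "grip": 0}])

```text
t: 3.72
ee_pos: [532.2, 23.1, 404.9]
tcp_rot: [3.141, -0.0, 1.783]
contact_force: [0.3, -0.5, 0.5]
finger_gap: 0.3
finger_force: 0.0
```

Run:
```python
from h import *
s=bot.read_state(); print(s["t"],s["ee_pos"],s["tcp_rot"],s["joint_positions"],s["finger_gap"],s["contact_force"])
p=bot.read_camera("wrist"); np.savez("w1.npz",**{k:p[k] for k in("frame","z_map","intrinsics","R","t")})
cv2.imwrite("pics/w1.png",cv2.cvtColor(p["frame"],cv2.COLOR_RGB2BGR))
print(p["intrinsics"][0,0],(-p["R"].T@p["t"]).round())
for l in("roller","thumbscrew","carton_belt","bracket"):
    for d in bot.masks_of(p,l)[:2]:
        P,u,v=pts(p,d["mask"]); np.save(f"w1_{l}.npy",P)
        print(l,round(d["conf"],2),np.round(d["box"]),len(P),np.median(P,0).round(1),P.min(0).round(),P.max(0).round())
```

```text
3.725 [532.21150554  23.09486427 404.93144483] [ 3.14121766e+00 -1.20222195e-04  1.78290274e+00] [-0.58219182  0.06692414  0.51492342  1.75912276 -0.03414727  1.3239868
  0.15221191] 0.2517887627941146 [ 0.29639042 -0.50740404  0.51037746]
299.5124399714851 [515. 107. 384.]
roller 0.79 [ 46. 235.  93. 347.] 2422 [ 317.5 -147.2   35.7] [ 269. -298.   -3.] [480.  37. 322.]
roller 0.75 [206.  74. 266. 246.] 5253 [510.7  59.6 115.9] [465. -47.  -2.] [542. 121. 131.]
carton_belt 0.7 [365. 115. 499. 219.] 11255 [704.3  76.9  86.2] [653.  -0.  -2.] [847. 133.  89.]
bracket 0.81 [121.  19. 495. 264.] 49671 [587.4  67.8  44.6] [ 352. -110.   -4.] [796. 236. 297.]
```

View pics/w1.png

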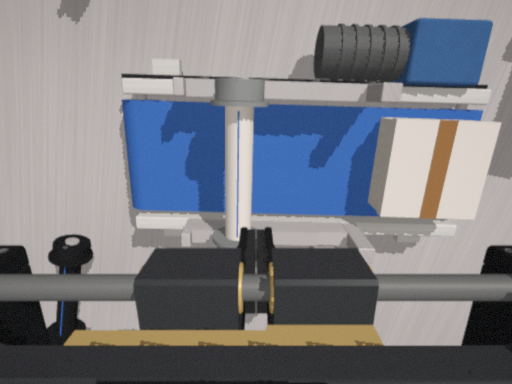

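The wrist view shows the white roller square on the rails, with its drum at about (240,160). The belt spans rows 100 to 215 and the carton is at (430,165). The fingers hide the screw. Next I'll fit the press frame.

Run:
```python
from h import *
w=dict(np.load("w1.npz")); P={}
ims={"wrist":w,"scene":bot.read_camera("scene"),"top":bot.read_camera("top")}
def rect(a): 
    (c,s,an)=cv2.minAreaRect(a[:,:2].astype(np.float32)); return np.round(c,1),np.round(s,1),round(an,1)
full=np.ones((384,512),bool)
for n,p in ims.items():
    X,u,v=pts(p,full); hsv=cv2.cvtColor(p["frame"],cv2.COLOR_RGB2HSV)[v,u]
    blue=(hsv[:,0]>100)&(hsv[:,0]<125)&(hsv[:,1]>120)
    near=(X[:,0]>340)&(X[:,0]<830)&(abs(X[:,1]-40)<140)
    b=X[blue&near&(abs(X[:,2]-45)<8)]
    print(n,"belt",len(b),np.median(b[:,2]),rect(b))
    # belt axis by side edges: iterate yaw to sharpest lateral extent
    best=None
    for y in np.arange(0.05,0.35,0.005):
        d=np.array([-np.sin(y),np.cos(y)]); l=b[:,:2]@d; e=np.percentile(l,[1,99]); 
        if best is None or e[1]-e[0]<best[0]: best=(e[1]-e[0],y,e.mean(),e)
    print("  belt yaw",best)
    k=X[blue&near&(X[:,2]>150)&(X[:,2]<195)]
    if len(k): print("  knob",len(k),k.mean(0).round(1),np.percentile(k[:,2],[5,95]),rect(k))
    y=best[1]; 
    r=X[near&(abs(X[:,2]-83)<4)&(hsv[:,1]<80)]
    d=np.array([-np.sin(y),np.cos(y)]);f=np.array([np.cos(y),np.sin(y)])
    l=r[:,:2]@d-best[2]; 
    for sgn in(1,-1):
        q=r[(abs(l*sgn-78)<14)]; lq=q[:,:2]@d; 
        if len(q)>20:
            c=np.polyfit(q[:,:2]@f,lq,1); print("  rail",sgn,len(q),"slope",c[0].round(3),np.percentile(lq-best[2],[3,97]).round(1),np.median(q[:,2]).round(1))
    # drum: white between rails z>100
    g=X[near&(X[:,2]>108)&(X[:,2]<124)&(hsv[:,2]>150)&(hsv[:,1]<50)&(abs(l_:=X[:,:2]@d-best[2])<60)]
    if len(g)>20:
        c=np.polyfit(g[:,:2]@d-best[2],g[:,:2]@f,1); print("  drum",len(g),"slope",c.round(3),"x along f:",np.percentile(g[:,:2]@f-c[0]*(g[:,:2]@d-best[2]),[3,97]).round(1),"zmax",np.percentile(g[:,2],95))
```

```text
wrist belt 24393 43.83056598284009 (array([577.2,  61.8]), array([400.1, 161.8]), 10.5)
  belt yaw (np.float64(124.67069857761831), np.float64(0.18999999999999995), np.float64(-64.49254518870251), array([-126.82789448,   -2.1571959 ]))
  rail 1 2333 slope -0.006 [70.4 85.4] 81.6
  rail -1 1448 slope -0.013 [-86.1 -69.5] 81.6
  drum 2884 slope [1.50000e-02 5.11303e+02] x along f: [500.1 522.4] zmax 117.35346141704487
scene belt 2470 46.31109685654964 (array([580. ,  59.1]), array([404.9, 155.9]), 10.6)
  belt yaw (np.float64(123.37643798027182), np.float64(0.16999999999999993), np.float64(-53.55972628307612), array([-115.24794527,    8.12849271]))
  knob 108 [626.2 -28.  171.2] [155.33216924 181.33759397] (array([626.1, -27.7]), array([45.3, 20. ]), 12.7)
  rail 1 103 slope 0.062 [70.2 88.1] 83.1
  rail -1 166 slope 0.016 [-86.2 -69. ] 83.6
  drum 211 slope [1.0000e-02 5.1626e+02] x along f: [505.1 525.3] zmax 122.25872912041731
top belt 518 44.57014167770074 (array([580.1,  74.9]), array([108.8, 412.6]), 82.8)
  belt yaw (np.float64(103.71524514975505), np.float64(0.05), np.float64(32.08357279954079), array([-19.77404978,  83.94119537]))
  knob 3 [634.5 -24.5 177.1] [175.16487121 179.08214953] (array([634.6, -24.5]), array([0.2, 7.9]), 87.7)
```

>>> carry_out(plan=[{"linear": [0, 0, 0], "rotation": [0, 0, 0.3], "grip": 0}, {"linear": [0.013, -0.052, 0], "rotation": [0, 0, 0], "grip": 0}, {"linear": [0.013, -0.052, 0], "rotation": [0, 0, 0], "grip": 0}, {"linear": [0, 0, 0.05], "rotation": [0, 0, 0], "grip": 0}, {"linear": [0, 0, 0.05], "rotation": [0, 0, 0], "grip": 0}, {"linear": [0, 0, 0.05], "rotation": [0, 0, 0], "grip": 0}, {"linear": [0, 0, 0.05], "rotation": [0, 0, 0], "grip": 0}, {"linear": [0, 0, 0.04], "rotation": [0, 0, 0], "grip": 0}, {"linear": [0, 0, 0.014], "rotation": [0, 0, 0], "grip": 0}, {"linear": [0, 0, 0], "rotation": [0, 0, 0], "grip": 0}])

```text
t: 5.32
ee_pos: [478.8, 26.5, 277.8]
tcp_rot: [-3.141, 0.0, 1.751]
contact_force: [-0.6, 0.5, 0.2]
finger_gap: 0.5
finger_force: 0.0
```

```bash
cat > look.py <<'E'
from h import *
import sys
def fit(p,y=0.182,mid=(572,44.3)):
    X,u,v=pts(p,np.ones((384,512),bool)); hsv=cv2.cvtColor(p["frame"],cv2.COLOR_RGB2HSV)[v,u]
    d=np.array([-np.sin(y),np.cos(y)]);f=np.array([np.cos(y),np.sin(y)])
    L=(X[:,:2]-mid)@d; F=(X[:,:2]-mid)@f
    g=(abs(L)<58)&(X[:,2]>98)&(X[:,2]<122)&(hsv[:,2]>140)&(hsv[:,1]<60)&(F<95)&(F>-100)
    if g.sum()>20:
        L,F=L[g],F[g]; c=np.polyfit(L,F,1); r=F-np.polyval(c,L); k=abs(r)<20; c=np.polyfit(L[k],F[k],1)
        r=F-c[0]*L
        print("drum n",g.sum(),"slope",c[0].round(3),"F",np.percentile(r,[3,50,97]).round(1),"z",np.percentile(X[g,2],[50,97]).round(1),"Lrange",L.min().round(),L.max().round())
if __name__=="__main__":
    s=bot.read_state(); print(s["t"],s["ee_pos"].round(1) if hasattr(s["ee_pos"],"round") else s["ee_pos"],s["tcp_rot"],s["contact_force"])
    for n in sys.argv[1:]: 
        p=bot.read_camera(n); print(n); fit(p)
        cv2.imwrite(f"pics/{n}_{s['t']:.2f}.png",cv2.cvtColor(p["frame"],cv2.COLOR_RGB2BGR))
E
python3 look.py wrist scene
```

```text
5.325 [478.8  26.5 277.8] [-3.14131263e+00  1.28551037e-04  1.75145279e+00] [-0.63298712  0.51215053  0.16226385]
wrist
drum n 4313 slope 0.008 F [-72.3 -63.  -49.2] z [115.  117.5] Lrange 4.0 58.0
scene
drum n 102 slope -0.055 F [-67.5 -55.9 -46.8] z [117.7 121.6] Lrange -45.0 54.0
```

>>> carry_out(plan=[{"linear": [0, 0.012, 0], "rotation": [0, 0, 0], "grip": 0}, {"linear": [0, 0.012, 0], "rotation": [0, 0, 0], "grip": 0}, {"linear": [0, 0.014, 0], "rotation": [0, 0, 0], "grip": 0}, {"linear": [0, 0.014, 0], "rotation": [0, 0, 0], "grip": 0}, {"linear": [0, 0.014, 0], "rotation": [0, 0, 0], "grip": 0}, {"linear": [0, 0.014, 0], "rotation": [0, 0, 0], "grip": 0}, {"linear": [0, 0.014, 0], "rotation": [0, 0, 0], "grip": 0}, {"linear": [0, 0.014, 0], "rotation": [0, 0, 0], "grip": 0}, {"linear": [0, 0.014, 0], "rotation": [0, 0, 0], "grip": 0}, {"linear": [0, 0.014, 0], "rotation": [0, 0, 0], "grip": 0}, {"linear": [0, 0.014, 0], "rotation": [0, 0, 0], "grip": 0}, {"linear": [0, 0.014, 0], "rotation": [0, 0, 0], "grip": 0}, {"linear": [0, 0.012, 0], "rotation": [0, 0, 0], "grip": 0}, {"linear": [0, 0.012, 0], "rotation": [0, 0, 0], "grip": 0}, {"linear": [0, 0.008, 0], "rotation": [0, 0, 0], "grip": 0}, {"linear": [0, 0, 0], "rotation": [0, 0, 0], "grip": 0}])

```text
t: 7.42
ee_pos: [575.4, 44.2, 277.7]
tcp_rot: [3.142, 0.0, 1.752]
contact_force: [-0.0, -0.5, 0.1]
finger_gap: 0.3
finger_force: 0.0
```

```bash
python3 look.py wrist scene
```

```text
7.425 [575.4  44.2 277.7] [3.14154493e+00 1.19385981e-04 1.75186326e+00] [-0.00181489 -0.49749789  0.0729759 ]
wrist
drum n 4393 slope -0.002 F [18.4 28.6 41.2] z [115.3 117.5] Lrange 4.0 58.0
scene
drum n 128 slope 0.021 F [26.4 37.1 45.3] z [117.3 121.1] Lrange -47.0 54.0
```

>>> carry_out(plan=[{"linear": [0, 0.006, 0], "rotation": [0, 0, 0], "grip": 0}, {"linear": [0, 0.006, 0], "rotation": [0, 0, 0], "grip": 0}, {"linear": [0, 0.006, 0], "rotation": [0, 0, 0], "grip": 0}, {"linear": [0, 0, 0], "rotation": [0, 0, 0], "grip": 0}])

```text
t: 8.02
ee_pos: [584.2, 45.9, 277.7]
tcp_rot: [3.141, 0.0, 1.752]
contact_force: [0.5, 0.4, -0.1]
finger_gap: 0.4
finger_force: 0.0
```

```bash
python3 look.py wrist scene
```

```text
8.025 [584.2  45.9 277.7] [3.14147736e+00 1.32442718e-04 1.75193083e+00] [ 0.52959945  0.43813592 -0.06068605]
wrist
drum n 4349 slope 0.001 F [27.7 37.9 50.3] z [113.4 115.5] Lrange 5.0 58.0
scene
drum n 127 slope 0.026 F [33.7 44.4 52.5] z [115.7 120.3] Lrange -47.0 55.0
```

The drum dropped 2 mm, from 117.5 to 115.5, and stayed square after 100 mm of travel, so it is in the cradles. Next I'll back off, lift, turn to the grip yaw and look at the screw.

>>> carry_out(plan=[{"linear": [0, -0.03, 0], "rotation": [0, 0, 0], "grip": 0}, {"linear": [0, 0, -0.05], "rotation": [0, 0, 0], "grip": 0}, {"linear": [0, 0, -0.05], "rotation": [0, 0, 0], "grip": 0}, {"linear": [0, 0, -0.05], "rotation": [0, 0, 0], "grip": 0}, {"linear": [0, 0, -0.05], "rotation": [0, 0, 0], "grip": 0}, {"linear": [0, 0, -0.05], "rotation": [0, 0, 0], "grip": 0}, {"linear": [0, 0, 0], "rotation": [0, 0, -1], "grip": 0}, {"linear": [0, 0, 0], "rotation": [0, 0, -1], "grip": 0.1}, {"linear": [0, 0, 0], "rotation": [0, 0, -1], "grip": 0.2}, {"linear": [0, 0, 0], "rotation": [0, 0, -1], "grip": 0.35}, {"linear": [0, 0, 0], "rotation": [0, 0, -1], "grip": 0.35}, {"linear": [0, 0, 0], "rotation": [0, 0, -1], "grip": 0.35}, {"linear": [0, 0, 0], "rotation": [0, 0, -1], "grip": 0.35}, {"linear": [0, 0, 0], "rotation": [0, 0, -1], "grip": 0.35}, {"linear": [0, 0, 0], "rotation": [0, 0, -1], "grip": 0.35}, {"linear": [0, 0, 0], "rotation": [0, 0, -1], "grip": 0.35}, {"linear": [0, 0, 0], "rotation": [0, 0, -1], "grip": 0.35}, {"linear": [0, 0, 0], "rotation": [0, 0, -1], "grip": 0.35}, {"linear": [0, 0, 0], "rotation": [0, 0, -1], "grip": 0.35}])

```text
t: 10.5
ee_pos: [568.2, 42.7, 402.6]
tcp_rot: [3.142, -0.001, 3.055]
contact_force: [1.6, 0.1, -0.0]
finger_gap: 30.8
finger_force: 0.0
```

>>> carry_out(plan=[{"linear": [0, 0, 0], "rotation": [0, 0, -1], "grip": 0.35}, {"linear": [0, 0, 0], "rotation": [0, 0, -1], "grip": 0.35}, {"linear": [0, 0, 0], "rotation": [0, 0, -1], "grip": 0.35}, {"linear": [0, 0, 0], "rotation": [0, 0, -0.5], "grip": 0.35}, {"linear": [-0.08, -0.054, 0], "rotation": [0, 0, 0], "grip": 0.35}, {"linear": [-0.08, -0.054, 0], "rotation": [0, 0, 0], "grip": 0.35}, {"linear": [-0.08, -0.054, 0], "rotation": [0, 0, 0], "grip": 0.35}, {"linear": [0, 0, 0], "rotation": [0, 0, 0], "grip": 0.35}])

```text
t: 11.5
ee_pos: [707.1, -6.2, 400.2]
tcp_rot: [-3.14, -0.004, -2.884]
contact_force: [-0.1, 0.2, -0.4]
finger_gap: 30.4
finger_force: 0.0
```

```bash
cat > knob.py <<'E'
from look import *
s=bot.read_state(); print(s["t"],s["ee_pos"].round(1),s["tcp_rot"],s["joint_positions"].round(2),s["finger_gap"])
for n in("wrist","scene"):
    p=bot.read_camera(n); print(n); fit(p)
    cv2.imwrite(f"pics/{n}_k{s['t']:.1f}.png",cv2.cvtColor(p["frame"],cv2.COLOR_RGB2BGR))
    X,u,v=pts(p,np.ones((384,512),bool)); hsv=cv2.cvtColor(p["frame"],cv2.COLOR_RGB2HSV)[v,u]
    blue=(hsv[:,0]>100)&(hsv[:,0]<125)&(hsv[:,1]>110)&(np.linalg.norm(X[:,:2]-(626,-26),axis=1)<45)
    for lo,hi in((150,162),(166,190),(172,190)):
        k=X[blue&(X[:,2]>lo)&(X[:,2]<hi)]
        if len(k)>8: print(lo,len(k),"z",np.percentile(k[:,2],[5,50,95]).round(1),cv2.minAreaRect(k[:,:2].astype(np.float32)))
E
python3 knob.py
```

```text
11.5 [707.1  -6.2 400.2] [-3.13962178 -0.00362609 -2.88430838] [-0.32  0.47  0.43  1.31 -0.19  1.41  1.92] 30.37053837486902
wrist
drum n 4002 slope 0.001 F [28.2 39.5 51.4] z [113.  115.4] Lrange -58.0 58.0
150 397 z [153.5 154.7 155.9] ((624.3771362304688, -25.94907569885254), (23.4642276763916, 26.234418869018555), 0.9805558323860168)
166 1212 z [168.5 176.2 177.6] ((624.752197265625, -25.791074752807617), (44.0891227722168, 16.19705581665039), 14.468849182128906)
172 1064 z [174.4 176.4 177.6] ((624.798095703125, -25.890201568603516), (44.94334411621094, 9.988362312316895), 4.47033166885376)
scene
drum n 157 slope -0.108 F [29.3 40.1 50.2] z [115.7 119.9] Lrange -48.0 50.0
150 25 z [154.  156.9 161.6] ((622.4638671875, -34.049625396728516), (27.76097297668457, 10.288601875305176), 6.2797746658325195)
166 65 z [168.7 177.8 183. ] ((625.1986083984375, -27.125633239746094), (11.85883903503418, 45.27037048339844), 89.76213836669922)
172 52 z [173.6 179.1 183.4] ((625.1986083984375, -27.125633239746094), (11.85883903503418, 45.27037048339844), 89.76213836669922)
```

View pics/wrist_k11.5.png

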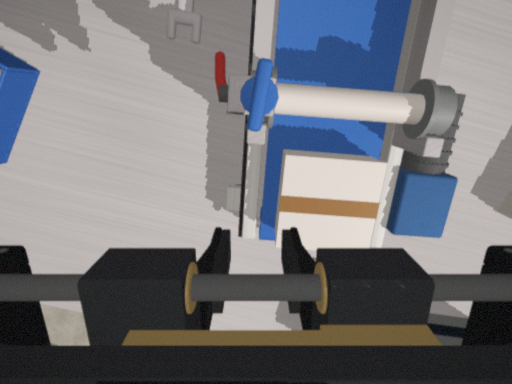

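The wrist picture shows the blue paddle at about (260,95), tilted about 0.18 rad against the fingers. The roller is straight and square at (340,100) and the carton is untouched. The screw is undone by about 3.04 rad.

>>> carry_out(plan=[{"linear": [0, 0, 0], "rotation": [0, 0, 0.9], "grip": 0.4}, {"linear": [0, 0, 0], "rotation": [0, 0, 0.9], "grip": 0.4}, {"linear": [0.084, -0.013, 0], "rotation": [0, 0, 0], "grip": 0.4}, {"linear": [0.084, -0.013, 0], "rotation": [0, 0, 0], "grip": 0.4}, {"linear": [0, 0, 0], "rotation": [0, 0, 0], "grip": 0.4}, {"linear": [0, 0, 0], "rotation": [0, 0, 0], "grip": 0.4}])

```text
t: 12.35
ee_pos: [622.7, -23.2, 404.0]
tcp_rot: [3.14, 0.002, -3.06]
contact_force: [0.2, 0.5, 0.1]
finger_gap: 34.8
finger_force: 0.0
```

>>> carry_out(grip_force=30, plan=[{"linear": [-0.004, -0.006, 0.03], "rotation": [0, 0, 0], "grip": 0.4}, {"linear": [0, 0, 0.03], "rotation": [0, 0, 0], "grip": 0.4}, {"linear": [0, 0, 0.03], "rotation": [0, 0, 0], "grip": 0.4}, {"linear": [0, 0, 0.03], "rotation": [0, 0, 0], "grip": 0.4}, {"linear": [0, 0, 0.007], "rotation": [0, 0, 0], "grip": 0.4}, {"linear": [0, 0, 0], "rotation": [0, 0, 0], "grip": 0.4}])

```text
t: 13.1
ee_pos: [625.7, -26.8, 339.1]
tcp_rot: [-3.142, -0.0, -3.061]
contact_force: [-0.3, -1.0, 0.2]
finger_gap: 34.6
finger_force: 0.0
```

>>> carry_out(plan=[{"linear": [0, 0, 0], "rotation": [0, 0, 0], "grip": 0}, {"linear": [0, 0, 0], "rotation": [0, 0, 0], "grip": 0}, {"linear": [0, 0, 0], "rotation": [0, 0, 0], "grip": 0}, {"linear": [0, 0, 0], "rotation": [0, 0, 0], "grip": 0}])

```text
t: 13.6
ee_pos: [625.7, -26.3, 339.7]
tcp_rot: [3.141, 0.001, -3.061]
contact_force: [-0.7, 0.8, 0.9]
finger_gap: 10.2
finger_force: 30.0
```

Run:
```python
from h import *
s=bot.read_state(); print({k:np.round(v,3).tolist() for k,v in s.items()})
```

```text
{'t': 13.6, 'joint_positions': [-0.379, 0.326, 0.467, 1.615, -0.154, 1.237, 1.769], 'joint_velocities': [-0.0, 0.001, 0.0, -0.001, 0.002, -0.001, -0.001], 'joint_efforts': [0.782, -43.28, 5.544, -29.24, 0.461, -0.144, 0.064], 'ee_pos': [625.664, -26.3, 339.664], 'tcp_rot': [3.141, 0.001, -3.061], 'contact_force': [-0.718, 0.751, 0.928], 'moment': [0.329, 0.106, -0.051], 'finger_force': 29.999, 'finger_gap': 10.159}
```

>>> carry_out(plan=[{"linear": [0, 0, 0.0002], "rotation": [0, 0, 1], "grip": 0}, {"linear": [0, 0, 0.0002], "rotation": [0, 0, 1], "grip": 0}, {"linear": [0, 0, 0.0002], "rotation": [0, 0, 1], "grip": 0}, {"linear": [0, 0, 0.0002], "rotation": [0, 0, 1], "grip": 0}, {"linear": [0, 0, 0.0002], "rotation": [0, 0, 1], "grip": 0}, {"linear": [0, 0, 0.0002], "rotation": [0, 0, 1], "grip": 0}, {"linear": [0, 0, 0.0002], "rotation": [0, 0, 1], "grip": 0}, {"linear": [0, 0, 0.0002], "rotation": [0, 0, 1], "grip": 0}, {"linear": [0, 0, 0.0002], "rotation": [0, 0, 1], "grip": 0}, {"linear": [0, 0, 0.0002], "rotation": [0, 0, 1], "grip": 0}])

```text
t: 14.85
ee_pos: [625.3, -27.5, 338.7]
tcp_rot: [-3.14, 0.0, 2.218]
contact_force: [-2.6, -0.6, 1.9]
finger_gap: 9.5
finger_force: 30.0
```

```bash
cat > st.py <<'E'
from h import *
s=bot.read_state(); print({k:np.round(s[k],3).tolist() for k in("t","ee_pos","tcp_rot","contact_force","moment","finger_gap","finger_force")})
E
python3 st.py
```

```text
{'t': 14.85, 'ee_pos': [625.253, -27.482, 338.675], 'tcp_rot': [-3.14, 0.0, 2.218], 'contact_force': [-2.586, -0.624, 1.87], 'moment': [-0.257, 0.525, 0.066], 'finger_gap': 9.497, 'finger_force': 30.003}
```

>>> carry_out(plan=[{"linear": [0, 0, 0.0002], "rotation": [0, 0, 1], "grip": 0}, {"linear": [0, 0, 0.0002], "rotation": [0, 0, 1], "grip": 0}, {"linear": [0, 0, 0.0002], "rotation": [0, 0, 1], "grip": 0}, {"linear": [0, 0, 0.0002], "rotation": [0, 0, 1], "grip": 0}, {"linear": [0, 0, 0.0002], "rotation": [0, 0, 1], "grip": 0}, {"linear": [0, 0, 0.0002], "rotation": [0, 0, 1], "grip": 0}, {"linear": [0, 0, 0.0002], "rotation": [0, 0, 1], "grip": 0}, {"linear": [0, 0, 0.0002], "rotation": [0, 0, 1], "grip": 0}, {"linear": [0, 0, 0.0002], "rotation": [0, 0, 1], "grip": 0}, {"linear": [0, 0, 0.0002], "rotation": [0, 0, 1], "grip": 0}, {"linear": [0, 0, 0.0002], "rotation": [0, 0, 1], "grip": 0}, {"linear": [0, 0, 0.0002], "rotation": [0, 0, 1], "grip": 0}, {"linear": [0, 0, 0.0002], "rotation": [0, 0, 1], "grip": 0}, {"linear": [0, 0, 0.0002], "rotation": [0, 0, 1], "grip": 0}, {"linear": [0, 0, 0.0002], "rotation": [0, 0, 1], "grip": 0}, {"linear": [0, 0, 0.0002], "rotation": [0, 0, 1], "grip": 0}, {"linear": [0, 0, 0], "rotation": [0, 0, 0], "grip": 0}])

```text
t: 16.98
ee_pos: [623.9, -27.4, 337.1]
tcp_rot: [-3.137, 0.005, 0.62]
contact_force: [-9.9, 0.3, 8.3]
finger_gap: 9.4
finger_force: 30.0
```

```bash
python3 st.py
```

```text
{'t': 16.975, 'ee_pos': [623.913, -27.39, 337.076], 'tcp_rot': [-3.137, 0.005, 0.62], 'contact_force': [-9.926, 0.325, 8.265], 'moment': [0.001, 2.207, -0.072], 'finger_gap': 9.408, 'finger_force': 30.001}
```

Run:
```python
from h import *
o=[]
for n in("scene","wrist"):
    p=bot.read_camera(n); u,v=proj(p,[[624.5,-26,165]])[0]; print(n,u,v)
    b=cv2.cvtColor(p["frame"],cv2.COLOR_RGB2BGR); w=50 if n=="scene" else 120
    u=int(np.clip(u,w,512-w));v=int(np.clip(v,w,384-w)); o.append(cv2.resize(b[v-w:v+w,u-w:u+w],(400,400),interpolation=cv2.INTER_CUBIC))
cv2.imwrite("pics/g1.png",np.hstack(o))
```

```text
scene 260.4328079932229 245.6496351287415
wrist 255.66496624719647 250.93547010058484
```

View pics/g1.png

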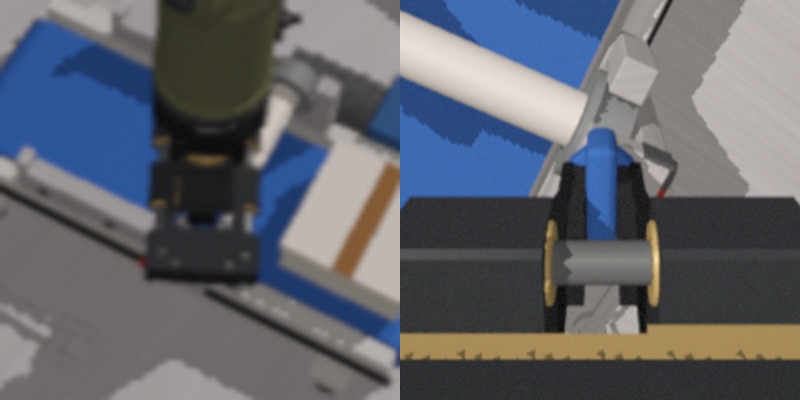

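The wrist crop (right) shows the paddle held squarely between the fingers, so it turned with the gripper. I'll relieve the side load a little and go on to the seat.

>>> carry_out(plan=[{"linear": [-0.0024, -0.0018, -0.001], "rotation": [0, 0, 0], "grip": 0}, {"linear": [0, 0, 0], "rotation": [0, 0, 1], "grip": 0}, {"linear": [0, 0, 0.0002], "rotation": [0, 0, 1], "grip": 0}, {"linear": [0, 0, 0.0002], "rotation": [0, 0, 1], "grip": 0}])

```text
t: 17.58
ee_pos: [623.1, -26.9, 336.9]
tcp_rot: [-3.14, 0.003, 0.319]
contact_force: [-5.5, 0.5, 4.2]
finger_gap: 9.5
finger_force: 30.0
```

```bash
python3 st.py
```

```text
{'t': 17.575, 'ee_pos': [623.124, -26.92, 336.908], 'tcp_rot': [-3.14, 0.003, 0.319], 'contact_force': [-5.547, 0.491, 4.216], 'moment': [0.112, 1.382, 0.075], 'finger_gap': 9.525, 'finger_force': 30.003}
```

>>> carry_out(plan=[{"linear": [-0.002, -0.0006, 0], "rotation": [0, 0, 0.5], "grip": 0}, {"linear": [0, 0, 0.0001], "rotation": [0, 0, 0.5], "grip": 0}, {"linear": [0, 0, 0], "rotation": [0, 0, 0.4], "grip": 0}, {"linear": [0, 0, 0], "rotation": [0, 0, 0], "grip": 0}])

```text
t: 18.08
ee_pos: [622.6, -26.7, 336.8]
tcp_rot: [-3.141, 0.002, 0.182]
contact_force: [-3.9, 0.9, 2.6]
finger_gap: 9.7
finger_force: 30.0
```

```bash
python3 st.py
```

```text
{'t': 18.075, 'ee_pos': [622.646, -26.66, 336.813], 'tcp_rot': [-3.141, 0.002, 0.182], 'contact_force': [-3.902, 0.907, 2.576], 'moment': [0.176, 1.191, 0.07], 'finger_gap': 9.737, 'finger_force': 30.002}
```

>>> carry_out(plan=[{"linear": [0, 0, 0], "rotation": [0, 0, 0.4], "grip": 0}, {"linear": [0, 0, 0], "rotation": [0, 0, 0.4], "grip": 0}, {"linear": [0, 0, 0], "rotation": [0, 0, 0], "grip": 0}])

```text
t: 18.45
ee_pos: [622.8, -26.6, 336.8]
tcp_rot: [-3.141, 0.001, 0.103]
contact_force: [-4.9, 1.1, 3.2]
finger_gap: 10.3
finger_force: 31.2
```

```bash
python3 st.py
```

```text
{'t': 18.45, 'ee_pos': [622.786, -26.59, 336.841], 'tcp_rot': [-3.141, 0.001, 0.103], 'contact_force': [-4.918, 1.065, 3.158], 'moment': [0.146, 1.368, 0.648], 'finger_gap': 10.285, 'finger_force': 31.173}
```

Moment jumped to 0.65 N m, so the screw is seated. The seat lies at a tool yaw of about 0.15. Backing off a quarter turn.

>>> carry_out(plan=[{"linear": [0, 0, -0.0002], "rotation": [0, 0, -0.5], "grip": 0}, {"linear": [0, 0, -0.0002], "rotation": [0, 0, -1], "grip": 0}, {"linear": [0, 0, -0.0002], "rotation": [0, 0, -1], "grip": 0}, {"linear": [0, 0, -0.0002], "rotation": [0, 0, -1], "grip": 0}, {"linear": [0, 0, -0.0002], "rotation": [0, 0, -1], "grip": 0}, {"linear": [0, 0, -0.0002], "rotation": [0, 0, -1], "grip": 0}, {"linear": [0, 0, -0.0002], "rotation": [0, 0, -1], "grip": 0}, {"linear": [0, 0, -0.0002], "rotation": [0, 0, -1], "grip": 0}, {"linear": [0, 0, -0.0002], "rotation": [0, 0, -1], "grip": 0}, {"linear": [0, -0.0004, -0.0002], "rotation": [0, 0, -1], "grip": 0}, {"linear": [0, 0.0004, -0.0002], "rotation": [0, 0, -1], "grip": 0}, {"linear": [0, 0.0004, -0.0002], "rotation": [0, 0, -1], "grip": 0}, {"linear": [0, 0.0004, -0.0002], "rotation": [0, 0, -1], "grip": 0}, {"linear": [0, 0.0004, -0.0002], "rotation": [0, 0, -1], "grip": 0}, {"linear": [0, 0.0004, -0.0002], "rotation": [0, 0, -1], "grip": 0}, {"linear": [0, 0, -0.0002], "rotation": [0, 0, -1], "grip": 0}, {"linear": [0, 0, 0], "rotation": [0, 0, 0], "grip": 0}])

```text
t: 20.58
ee_pos: [624.0, -27.7, 338.2]
tcp_rot: [3.141, 0.001, 1.649]
contact_force: [-0.8, -0.9, -0.8]
finger_gap: 9.6
finger_force: 29.9
```

```bash
python3 st.py
```

```text
{'t': 20.575, 'ee_pos': [623.981, -27.694, 338.223], 'tcp_rot': [3.141, 0.001, 1.649], 'contact_force': [-0.831, -0.942, -0.774], 'moment': [-0.348, 0.3, 0.111], 'finger_gap': 9.645, 'finger_force': 29.932}
```

>>> carry_out(plan=[{"linear": [0, 0, 0], "rotation": [0, 0, -0.4], "grip": 0}, {"linear": [0, 0, 0], "rotation": [0, 0, -0.4], "grip": 0}, {"linear": [0, 0, 0], "rotation": [0, 0, 0], "grip": 0}])

```text
t: 20.95
ee_pos: [624.1, -27.6, 338.3]
tcp_rot: [3.141, 0.001, 1.729]
contact_force: [-0.1, -2.5, -2.2]
finger_gap: 9.7
finger_force: 29.9
```

```bash
python3 st.py
python3 - <<'E'
from look import *
p=bot.read_camera("wrist"); fit(p); np.savez("w2.npz",**{k:p[k] for k in("frame","z_map","intrinsics","R","t")})
print("knob px",proj(p,[[624.5,-26,165]]))
X,u,v=pts(p,np.ones((384,512),bool)); hsv=cv2.cvtColor(p["frame"],cv2.COLOR_RGB2HSV)[v,u]
k=(hsv[:,0]>100)&(hsv[:,0]<125)&(hsv[:,1]>110)&(np.linalg.norm(X[:,:2]-(625,-26),axis=1)<40)
for lo,hi in((149,156),(156,170),(170,182)):
    q=X[k&(X[:,2]>lo)&(X[:,2]<hi)]
    if len(q)>8: print(lo,len(q),np.percentile(q,[3,50,97],axis=0).round(1).tolist(),cv2.minAreaRect(q[:,:2].astype(np.float32)), np.round(cv2.fitLine(q[:,:2].astype(np.float32),cv2.DIST_HUBER,0,.01,.01).ravel(),3))
# rails direction near
r=cv2.cvtColor(p["frame"],cv2.COLOR_RGB2BGR); cv2.imwrite("pics/w2.png",r)
E
```

```text
{'t': 20.95, 'ee_pos': [624.053, -27.614, 338.345], 'tcp_rot': [3.141, 0.001, 1.729], 'contact_force': [-0.081, -2.498, -2.193], 'moment': [-0.491, 0.085, 0.035], 'finger_gap': 9.712, 'finger_force': 29.935}
drum n 6783 slope -0.001 F [28.7 40.1 51.5] z [113.2 115.6] Lrange -58.0 58.0
knob px [[255.31464299 249.6120306 ]]
149 142 [[612.9, -19.2, 149.6], [628.3, -15.9, 153.1], [633.4, -12.4, 155.5]] ((622.9884643554688, -15.32537841796875), (22.562580108642578, 5.962826251983643), 8.006110191345215) [ 9.87000e-01  1.60000e-01  6.23308e+02 -1.60300e+01]
156 161 [[615.6, -17.8, 156.1], [621.1, -3.1, 164.0], [632.3, -2.3, 169.5]] ((622.24169921875, -9.941949844360352), (21.66886329650879, 15.846925735473633), 7.782716274261475) [  0.686  -0.728 621.687  -4.461]
170 1069 [[617.4, -33.3, 172.2], [623.2, -17.1, 175.0], [629.2, -3.1, 176.5]] ((623.4717407226562, -19.003910064697266), (10.288856506347656, 33.68431854248047), 8.628886222839355) [ 1.76000e-01 -9.84000e-01  6.23207e+02 -1.72220e+01]
```

View pics/w2.png

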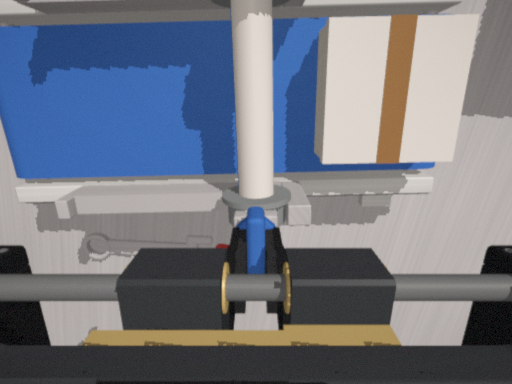

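The wrist picture shows the paddle held at (255,240), parallel to the roller at (255,100), which sits square in its cradles. The carton, spanner and lever are undisturbed. The paddle angle is about 1.735 against a press yaw of 0.175, a quarter turn undone.

```bash
python3 -c "
from plant import bot
print(bot.close_job())"
```

```text
the job is handed in; nothing more can be done
None
```

The roller rolled down into both cradles, and the thumbscrew was turned clockwise until it seated and then backed off a quarter turn (to within about 0.03 rad). I handed the job in at about 21 s, still gripping the thumbscrew.

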